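# Fetch the plunger stamp from under the low riser

## Task

A small plunger cookie stamp has slid under the low clear riser, right against its back wall, its plunger standing up by an unknown amount. Take the rubber-soled scraper by its handle, reach in from the riser's open front, feel for the stamp's top, press the pad on it gently and draw the stamp out until it lies wholly in the open in front of the riser, not touching it with the robot itself. Then stand the scraper on the table to the left or right of the riser, clear of everything; do not press hard on the stamp or the riser, and leave the gingerbread house and the other things where they are.

Things in the scene. Friction and masses are not known exactly. Their poses are not given: they have to be found in the camera images.
- riser: Low clear-plastic riser fixed to the table, 110 mm deep (x), 240 wide (y), 38 high: 4 mm top, 34 mm free height under it, 4 mm walls at left, right and back. Front (-x, to the robot) open, white strip on its top edge; bare table beneath. Origin: on the table under its centre; x points to the back wall (inner face x = +51 mm; side walls' y = +-116 mm). Over 15 N cracks it.
- riser_front (a point): Point on the table in the middle of the riser's open front edge (x = -55 mm of the riser); axes as the riser's.
- stamp: Round plunger cookie stamp, 40 to 85 g, flat under the riser 1 to 5 mm from its back wall (the scraper does not fit behind): white base 50 mm across, 7 thick, round terracotta core 42 across, stiff, its flat top 9 to 16 mm over the table, unlike each time and not measured. Origin: centre of underside. Slick (friction 0.3). Chips over 12 N from the scraper; 2 to 7 N draws it along.
- scraper: Scraper, 0.2 kg, on its soles: steel blade 34 mm wide (y), x -20 to +140, z 3 to 7 mm; upright wooden handle 20 (x) by 30 (y) mm, z 7 to 100, on the origin. Two rubber pads 3 mm thick under the blade (friction about 2): working pad at the tip (x 110 to 140) and one under the handle (x -20 to +20). Origin: underside, below the handle. x along the blade to its tip, z up.
- scraper_pad (a point): Middle of the underside of the scraper's working pad (x = 125 mm, z = 0 of the scraper).
- scraper_grip (a point): Point to hold the scraper: on the handle's axis, 80 mm above the underside; the handle's top is 20 mm higher.
- house: Gingerbread house on a white card, 86 by 86 mm, 106 mm high, standing on the riser's top at one end. Origin: centre of its underside. Leave alone.
- sprinkles: Small glass jar with a white lid, 40 mm across, 60 mm high, on the riser's other end. Origin: centre of its underside. Leave alone.
- icing_jar: Blue jar with a white lid, 64 mm across, 75 mm high, on the table beside the riser, on the other side from the scraper. Origin: centre of its underside. Leave alone.
- water: Clear water bottle, 64 mm across, 200 mm high. Origin: centre of its underside. Leave alone.
- mug: White mug, 80 mm across, 90 mm high, handle at its +y. Origin: centre of its underside. Leave alone.
- cutter: Round steel cookie cutter, a ring 64 mm across, 25 mm high. Origin: centre of its underside. Leave alone.
- spoon: Wooden spoon lying on the table along its x. Leave alone.
There are look-alikes about, which are no part of the job. What is shaped like the scraper but purple is not meant.

How it is judged:
By the outcome, as a careful person would: the job done as asked, in the order asked, and still so for the second after the job is handed in, with the robot touching nothing.
It also fails if it takes over 72 s, if anything falls off the work surface, if the arm or the gripper's body presses on something with over 40 N, if the wrist force passes 120 N, or if a joint passes its speed limit or range.

## Robot

A 6-joint arm with a two-finger parallel gripper is mounted at the origin on the work surface. World frame = base frame: x ahead of the robot, y to its left, z up, the work surface at z = 0. Lengths are in m, angles in rad, forces in N, time in s.
With the tool pointing down it reaches from about 0.25 to 0.775 m from the base axis. Payload 4 kg.
Tool frame: the origin (TCP) lies at the very end of the fingers, on their centre line; the grasp point (between the pads) lies 19 mm behind it; z points along the fingers, y is the line along which they close (so a half turn about z gives the same grasp; the last joint's range is limited). The gripper opens to 94 mm and grips with 3 to 60 N. Pads are 16 mm wide; open, the fingers measure 119 mm over their backs; the gripper's body (75 mm by 177 mm) begins 78 mm behind the grasp point.
Start: joints at [-1.213, 0.087, 1.371, -0, 1.684, -0.103], TCP at [0.245, -0.493, 0.206] pointing down, gripper open.
Joint ranges: [-3.1, 3.1], [-0.76, 2.03], [0.27, 2.55], [-1.08, 4.22], [0.17, 2.65], [-2.57, 2.57]. Speed limits (rad/s): [2.79, 2.79, 3.14, 3.14, 3.14, 3.14].

## Interface

Orientations are given as a unit quaternion [x, y, z, w].
In Python, from plant import ctrl gives the robot as it stands.
- The arm moves only by the tool move_arm, never from a script. Its argument "series" is a list of rows, each a list of 6 numbers: the shift along the tool's x, y, z in m, then the turn, a rotation vector about the tool's x, y, z in rad. In form: [[tx, ty, tz, wx, wy, wz], ...]. A call has exactly 10 rows; each row is the pose to reach, as a shift and turn from the pose commanded when the call began, along the tool's axes at that moment; what a row does not reach only later rows make up. A row lasts 1/12 s, in which the tool goes at most 41.7 mm and 7.16 degrees, less where a joint would pass 70% of its speed; a pose out of reach is approached as far as the arm can. A call with a gripper value outside its range is refused whole. "hand" is the finger opening in m, from 0 to 0.094, set as the call begins (left out, the last holds). The fingers move at their own pace and stop on an object; "squeeze" is the grip in N (left out, the last holds). Time passes only in rows, so rows that repeat a pose let the fingers close, or fill a call up. It gives the time, the measured TCP pose, the force, the opening and the grip force at its end, in the units of the state.
- ctrl.get_obs(): the state, without advancing time (a new reading comes with each control period).
- ctrl.snapshot(name): name is "scene" or "top" or "wrist"; returns the picture (420x560x3 uint8, red, green, blue); there is no depth.
- ctrl.calibration(name): a dict with "fx", "fy", "cx", "cy" (pixels), "k1" (the pictures are not rectified: a ray, as slopes to the right and down, at radius r is drawn at 1 + k1 r^2 times it, then the intrinsics apply), "world_to_cam" (4x4, takes a point from world to camera coordinates); the wrist camera has in their place "mount" (4x4, takes a point from camera to tool coordinates, whose origin is the TCP and whose axes are the flange's). Camera axes: x right, y down, z forward; pixel columns grow to the right and rows downward; lengths in m; the calibration is good to about 2 mm. A picture is of the moment at which its call begins: read the wrist's pose just before it. calibration takes no time and is no camera call.
- ctrl.sign_off(): hands the job in; it is judged then, once.
The state is a dict: "time_s": time; "joint_pos": joint angles; "qd": joint speeds; "tau": joint torques, N m; "position": TCP position; "tcp_rot": TCP orientation; "contact_force": force on the tool from outside, world axes, zero at the start; "ft_torque": the same for the moment, N m; "opening": finger opening in m; "grip_force": force on a finger pad.
Only numpy, scipy, OpenCV 4.12 (cv2) and the standard library are available. Lean on these libraries where they do the work, as an engineer would, in place of code of your own. Each camera call takes 0.05 s, during which the arm holds its last target. There are 200 camera calls.

## Working session

There is one attempt and no reset: what is moved stays moved. The work goes in short steps, Python scripts to look and compute and a tool call to move; the robot and the scene stay as the last step left them, time stands still between calls to the robot, and variables do not carry over. Pictures are saved under pics/ and viewed, at most 10 in all, crops included, and the job is handed in when it is done.

Besides the shell and the picture viewer there is one more tool, called after "Emit:" as name(argument=value, ...), one argument or row to a line, values as JSON. move_arm: Moves the arm, as the interface text tells. Its arguments: {"type":"object","properties":{"series":{"type":"array","items":{"type":"array","items":{"type":"number"}}},"hand":{"type":"number"},"squeeze":{"type":"number"}},"required":["series"]}

```bash
mkdir -p pics; ls; cat > h.py <<'E'
import numpy as np, cv2
from scipy.spatial.transform import Rotation as R
from plant import ctrl
def cam(n,o=None):
    c=ctrl.calibration(n)
    if 'world_to_cam' in c: M=np.linalg.inv(np.array(c['world_to_cam']))
    else:
        o=o or ctrl.get_obs(); T=np.eye(4);T[:3,:3]=R.from_quat(o['tcp_rot']).as_matrix();T[:3,3]=o['position']
        M=T@np.array(c['mount'])
    return c,M
def ray(cm,u,v):
    c,M=cm; K=np.array([[c['fx'],0,c['cx']],[0,c['fy'],c['cy']],[0,0,1.]])
    p=cv2.undistortPoints(np.array([[[u,v]]],float),K,np.array([c['k1'],0,0,0.]))[0,0]
    return M[:3,3],M[:3,:3]@np.array([p[0],p[1],1])
def onz(cm,u,v,z):
    o,d=ray(cm,u,v); return o+d*(z-o[2])/d[2]
def snap(n,f):
    im=cv2.cvtColor(ctrl.snapshot(n),cv2.COLOR_RGB2BGR); cv2.imwrite('pics/'+f+'.png',im); return im
E
python3 - <<'E'
from h import *
snap('scene','s0');snap('top','t0')
a=[cv2.imread('pics/%s.png'%n) for n in('s0','t0')]
o=ctrl.get_obs();print(o)
for n in('scene','top'):print(n,cam(n)[1].round(3).tolist())
print(ctrl.calibration('wrist'))
E
```

```text
pics
{'time_s': 0.1, 'joint_pos': array([-1.21308392e+00,  8.78688696e-02,  1.37208534e+00,  1.84280648e-05,
        1.68359676e+00, -1.03110374e-01]), 'qd': array([-0.00087611, -0.00118982, -0.00423412,  0.00077707,  0.00024442,
       -0.00118329]), 'tau': array([ 2.65979375e-03, -3.41252339e+01, -3.03301156e+01,  7.20659201e-02,
        3.04878491e-02, -8.89058674e-05]), 'position': array([ 0.24440124, -0.49216895,  0.20443692]), 'tcp_rot': array([ 9.73571824e-01,  2.28378952e-01, -1.15228840e-04, -9.72395874e-04]), 'contact_force': array([-0.23824954,  0.52447604,  0.85465523]), 'ft_torque': array([ 0.03766631, -0.02212725,  0.01158215]), 'grip_force': 0.0, 'opening': 0.09387752943276693}
scene [[0.777, 0.526, -0.345, 1.012], [0.629, -0.647, 0.431, -0.599], [0.003, -0.552, -0.834, 1.205], [0.0, 0.0, 0.0, 1.0]]
top [[0.017, -0.987, 0.157, 0.388], [-1.0, -0.019, -0.015, 0.003], [0.018, -0.157, -0.987, 1.002], [0.0, 0.0, 0.0, 1.0]]
{'fx': 293.59926295950265, 'fy': 293.59926295950265, 'cx': 278.0789230874821, 'cy': 214.83422128988462, 'k1': -0.057993800766434705, 'mount': array([[ 6.43246748e-04, -9.61901700e-01, -2.73394780e-01,
         8.05940395e-02],
       [ 9.99999791e-01,  6.02628310e-04,  2.32548032e-04,
        -1.02306833e-03],
       [-5.89329131e-05, -2.73394872e-01,  9.61901887e-01,
        -1.79828200e-01],
       [ 0.00000000e+00,  0.00000000e+00,  0.00000000e+00,
         1.00000000e+00]])}
```

View pics/t0.png

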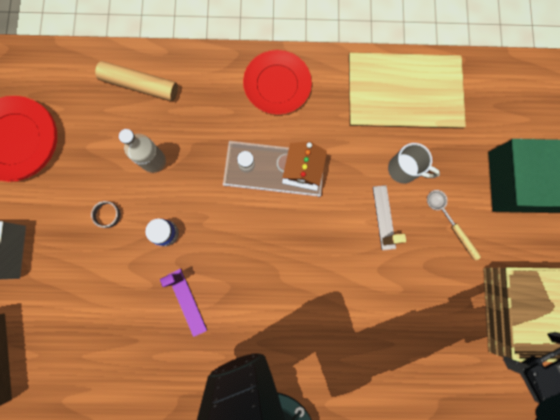

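View pics/s0.png

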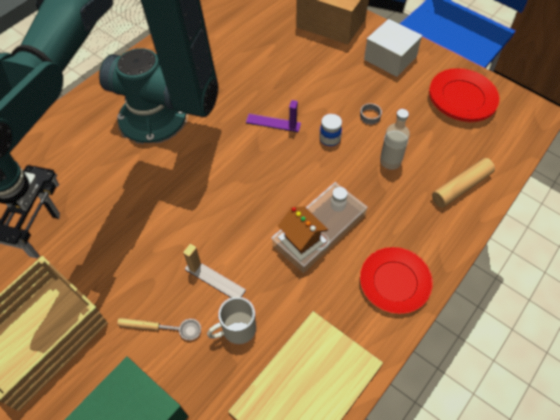

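The top view shows the riser at about (275,168), with the stamp's edge at (283,163) beside the house. The scraper's handle foot is near (390,242), with its tip at (381,187), pointing away from the robot. The mug is at (410,163).

```bash
python3 - <<'E'
from h import *
t=cv2.imread('pics/t0.png')
a=cv2.resize(t[130:260,215:450],None,fx=3.4,fy=3.4,interpolation=cv2.INTER_CUBIC);cv2.imwrite('pics/tc.png',a)
c=cam('top')
for n,u,v,z in [('blade tip',381,187,.007),('handle top',399,238,.1),('rFL',223,188,.038),('rFR',321,194,.038),('rBL',229,142,.038),('mug',410,163,.09)]:print(n,onz(c,u,v,z).round(4))
E
```

```text
blade tip [ 0.597  -0.2686  0.007 ]
handle top [ 0.4611 -0.2813  0.1   ]
rFL [0.5801 0.1265 0.038 ]
rFR [ 0.5701 -0.1125  0.038 ]
rBL [0.6967 0.1162 0.038 ]
mug [ 0.6385 -0.3157  0.09  ]
```

View pics/tc.png

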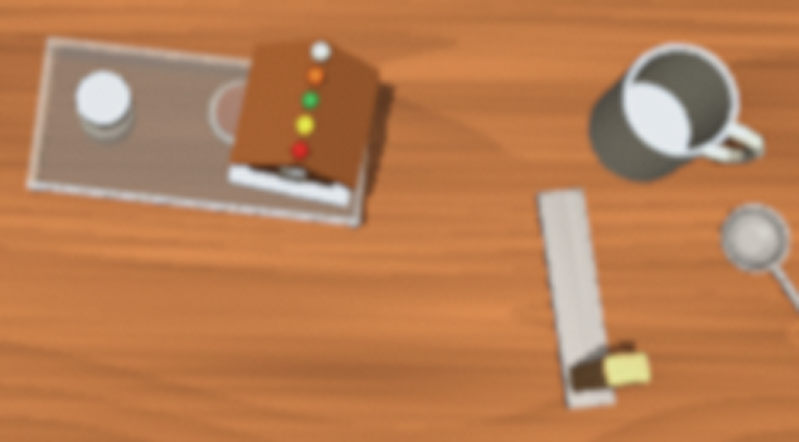

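The zoom gives the scraper's blade corners as tip (540,192)/(582,188) and tail (570,408)/(614,402). The riser corners are (28,187), (357,223) and (48,38), and the stamp's left arc runs through (210,113).

```bash
cat >> h.py <<'E'
def rel(p,yaw,o=None):
    "tool-frame shift and turn to a downward pose with tool x at yaw"
    o=o or ctrl.get_obs(); A=R.from_quat(o['tcp_rot']); 
    m=np.array([[np.cos(yaw),np.sin(yaw),0],[np.sin(yaw),-np.cos(yaw),0],[0,0,-1]])
    return (A.inv().apply(np.array(p)-o['position'])).round(4),(A.inv()*R.from_matrix(m)).as_rotvec().round(4)
E
python3 - <<'E'
from h import *
c=cam('top'); P=lambda u,v,z:onz(c,215+u/3.4,130+v/3.4,z)[:2]
tip=(P(540,192,.007)+P(582,188,.007))/2; tail=(P(570,408,.007)+P(614,402,.007))/2
d=tip-tail; y=np.arctan2(d[1],d[0]); print('scr',tip,tail,np.linalg.norm(d),y,'org',tip-.14*d/np.linalg.norm(d), 'handle top',P(627,368,.1))
FL,FR,BL=P(28,187,.038),P(357,223,.038),P(48,38,.038)
print('riser',FL,FR,BL,np.linalg.norm(FL-FR),np.linalg.norm(FL-BL)); e=FL-FR; f=BL-FL;print(np.arctan2(-e[0],e[1]),np.arctan2(f[1],f[0]))
print('stamp left',P(210,113,.007))
o=tip-.14*d/np.linalg.norm(d)
print(rel([o[0],o[1],.17],y+np.pi/2))
E
```

```text
scr [ 0.59985938 -0.26608543] [ 0.44068765 -0.28517205] 0.1603120041373532 0.11934228637280266 org [ 0.46085518 -0.28275371] handle top [ 0.46058765 -0.28217876]
riser [0.58757631 0.12626526] [ 0.56607228 -0.11010686] [0.69882893 0.11600903] 0.23734827070680162 0.1117243728713427
-0.09072557939060856 -0.09192883195902156
stamp left [ 0.65326048 -0.00345067]
(array([ 0.287 , -0.0912,  0.0347]), array([-0.0016, -0.0014, -1.2293]))
```

Emit:
move_arm(
  series=[
    [0.03, -0.01, 0.0, 0, 0, -0.123],
    [0.06, -0.02, 0.0, 0, 0, -0.246],
    [0.09, -0.03, 0.0, 0, 0, -0.369],
    [0.12, -0.04, 0.0, 0, 0, -0.492],
    [0.15, -0.05, 0.0, 0, 0, -0.615],
    [0.18, -0.06, 0.01, 0, 0, -0.738],
    [0.21, -0.07, 0.015, 0, 0, -0.861],
    [0.24, -0.08, 0.02, 0, 0, -0.984],
    [0.27, -0.09, 0.03, 0, 0, -1.107],
    [0.287, -0.091, 0.035, 0, 0, -1.229],
  ],
  hand=0.09,
  squeeze=50,
)

```text
time_s: 0.93
position: [0.4623, -0.2802, 0.169]
tcp_rot: [0.66, 0.751, 0.001, -0.001]
contact_force: [-0.4, -0.5, -1.0]
opening: 0.0902
grip_force: 0.0
```

```bash
python3 - <<'E'
from h import *
o=ctrl.get_obs(); snap('wrist','w1'); c=cam('wrist',o)
np.save('o1.npy',o,allow_pickle=True); print(o['position'],rel([.4609,-.2825,.061],.1193+np.pi/2,o))
E
```

```text
[ 0.46234851 -0.28017105  0.16902515] (array([-0.0024, -0.0017,  0.108 ]), array([-0.0007, -0.0026,  0.0087]))
```

View pics/w1.png

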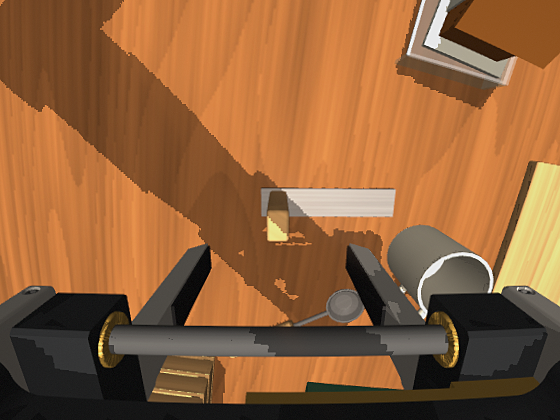

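The wrist view shows the handle top centred at about (278,230) between the fingers. The blade runs from (262,202) to (394,202).

```bash
python3 - <<'E'
from h import *
o=np.load('o1.npy',allow_pickle=True).item(); c=cam('wrist',o)
print('top',onz(c,278,231,.1)); a,b=onz(c,261,202,.007),onz(c,394,202,.007);print(a,b,np.arctan2(*(b-a)[[1,0]]),b-(b-a)/np.linalg.norm(b-a)*.14)
E
```

```text
top [ 0.46333383 -0.28470797  0.1       ]
[ 0.44257612 -0.2826092   0.007     ] [ 0.60160153 -0.26191084  0.007     ] 0.12942997142024554 [ 0.46277254 -0.27998049  0.007     ]
```

Emit:
move_arm(
  series=[
    [-0.002, 0, 0.03, 0, 0, 0],
    [-0.002, 0, 0.06, 0, 0, 0],
    [-0.002, 0, 0.09, 0, 0, 0],
    [-0.002, 0, 0.108, 0, 0, 0],
    [-0.002, 0, 0.108, 0, 0, 0],
    [-0.002, 0, 0.108, 0, 0, 0],
    [-0.002, 0, 0.108, 0, 0, 0],
    [-0.002, 0, 0.108, 0, 0, 0],
    [-0.002, 0, 0.108, 0, 0, 0],
    [-0.002, 0, 0.108, 0, 0, 0],
  ],
)

```text
time_s: 1.82
position: [0.4622, -0.2862, 0.0641]
tcp_rot: [0.664, 0.748, 0.0, 0.002]
contact_force: [-0.4, 0.1, 1.0]
opening: 0.0901
grip_force: 0.0
```

Emit:
move_arm(
  series=[
    [0, 0, 0, 0, 0, 0],
    [0, 0, 0, 0, 0, 0],
    [0, 0, 0, 0, 0, 0],
    [0, 0, 0, 0, 0, 0],
    [0, 0, 0, 0, 0, 0],
    [0, 0, 0, 0, 0, 0],
    [0, 0, 0, 0, 0, 0],
    [0, 0, 0, 0, 0, 0],
    [0, 0, 0, 0, 0, 0],
    [0, 0, 0, 0, 0, 0],
  ],
  hand=0.0,
  squeeze=50,
)

```text
time_s: 2.65
position: [0.4614, -0.2855, 0.0625]
tcp_rot: [0.664, 0.748, -0.0, 0.0]
contact_force: [-0.4, 0.5, -0.4]
opening: 0.0265
grip_force: 0.0
```

Emit:
move_arm(
  series=[
    [0, 0, 0, 0, 0, 0],
    [0, 0, 0, 0, 0, 0],
    [0, 0, 0, 0, 0, 0],
    [0, 0, 0, 0, 0, 0],
    [0, 0, -0.003, 0, 0, 0],
    [0, 0, -0.01, 0, 0, 0],
    [0, 0, -0.02, 0, 0, 0],
    [0, 0, -0.04, 0, 0, 0],
    [0, 0, -0.06, 0, 0, 0],
    [0, 0, -0.06, 0, 0, 0],
  ],
)

```text
time_s: 3.48
position: [0.4638, -0.2874, 0.1282]
tcp_rot: [0.664, 0.748, 0.0, 0.005]
contact_force: [-0.2, -0.2, -1.0]
opening: 0.0191
grip_force: 50.0
```

```bash
python3 - <<'E'
from h import *
o=ctrl.get_obs();print(o['position'],o['tcp_rot'],o['contact_force'],o['ft_torque'],o['opening'],o['grip_force'])
snap('wrist','w2'); np.save('o2.npy',o,allow_pickle=True); s=snap('scene','s2')
w=cv2.imread('pics/w2.png')
cv2.imwrite('pics/c2.png',np.hstack([cv2.resize(w[150:300,180:480],(400,200)),cv2.resize(s[200:350,100:400],(400,200))]))
E
```

```text
[ 0.46377017 -0.28740963  0.1282073 ] [6.63835625e-01 7.47862591e-01 2.65161833e-04 4.87210089e-03] [-0.1966392  -0.24680052 -0.99710045] [-0.12162371 -0.11944704  0.02155098] 0.019146924722032846 49.980987310409546
```

View pics/c2.png

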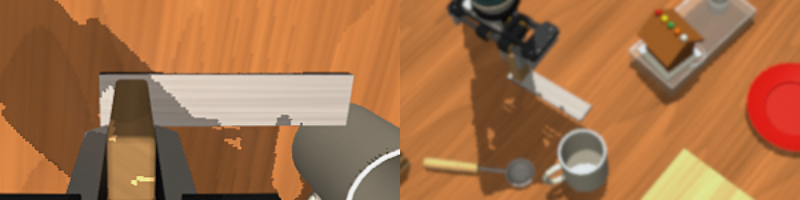

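The scraper is held level and clear of the table: the blade runs straight across the wrist view with nothing touching.

Emit:
move_arm(
  series=[
    [0.01, -0.015, 0, 0, 0, 0],
    [0.03, -0.03, 0, 0, 0, 0.03],
    [0.06, -0.04, 0, 0, 0, 0.06],
    [0.095, -0.05, 0, 0, 0, 0.1],
    [0.13, -0.05, 0, 0, 0, 0.14],
    [0.165, -0.05, 0, 0, 0, 0.18],
    [0.2, -0.04, 0, 0, 0, 0.21],
    [0.235, -0.03, 0, 0, 0, 0.21],
    [0.265, -0.024, 0, 0, 0, 0.21],
    [0.286, -0.024, 0, 0, 0, 0.21],
  ],
)

```text
time_s: 4.42
position: [0.4027, -0.0016, 0.1209]
tcp_rot: [0.738, 0.675, -0.0, -0.001]
contact_force: [0.4, 0.0, -2.4]
opening: 0.0197
grip_force: 50.0
```

```bash
python3 - <<'E'
from h import *
o=ctrl.get_obs();print(o['position'],o['tcp_rot'],o['contact_force'],o['ft_torque'],o['opening'],o['grip_force'])
w=snap('wrist','w3'); np.save('o3.npy',o,allow_pickle=True)
cv2.imwrite('pics/c3.png',cv2.resize(w[0:300,220:560],None,fx=2,fy=2,interpolation=cv2.INTER_CUBIC))
E
```

```text
[ 0.40270402 -0.00162028  0.12094422] [ 7.37857615e-01  6.74955078e-01 -2.85331666e-04 -1.30431902e-03] [ 0.36853555  0.02466235 -2.358132  ] [-0.00601998  0.01413836 -0.05538032] 0.019718111349578404 49.98047232627869
```

View pics/c3.png

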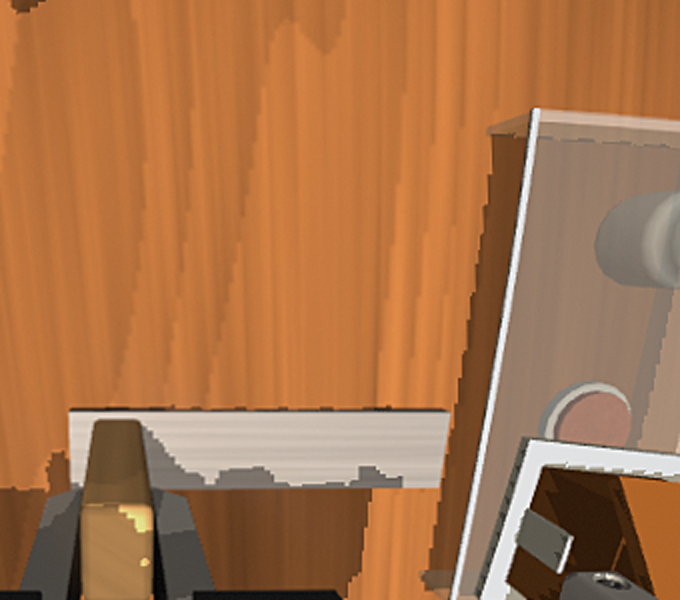

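The close view shows the white front strip from crop (537,110) to (455,600). The stamp's white base arc has its left edge near (541,430) and top near (592,382), and the terracotta core top is at about (590,415). The blade tip is at (448,410) to (447,488).

```bash
python3 - <<'E'
from h import *
o=np.load('o3.npy',allow_pickle=True).item(); c=cam('wrist',o); P=lambda u,v,z:onz(c,220+u/2,v/2,z)
a,b=P(537,110,.038),P(455,598,.038); print('front',a,b,np.arctan2(-(a-b)[0],(a-b)[1]))
for p in [(541,430),(548,408),(565,391),(592,382),(618,390)]: print('base',P(*p,.007))
for p in [(554,432),(565,405),(595,390),(622,397),(632,425)]: print('core@12',P(*p,.012))
yaw=2*np.arctan2(o['tcp_rot'][1],o['tcp_rot'][0]);print('toolyaw',yaw,yaw-np.pi/2)
zt=o['position'][2]-.061
for z in (zt-.01,zt,zt+.007,zt+.02):
  q=[P(*p,z) for p in [(70,410),(448,410),(447,488),(70,487)]]; m1=(q[1]+q[2])/2; m0=(q[0]+q[3])/2
  print(z,'len',np.linalg.norm(m1-m0),'wid tip,tail',np.linalg.norm(q[1]-q[2]),np.linalg.norm(q[0]-q[3]),'tip',m1,'yaw',np.arctan2(*(m1-m0)[[1,0]]))
E
```

```text
front [0.59255095 0.12884036 0.038     ] [ 0.57093801 -0.10136892  0.038     ] -0.09360947385567445
base [ 0.62982252 -0.02416928  0.007     ]
base [ 0.63242334 -0.01218453  0.007     ]
base [ 0.64101145 -0.0036171   0.007     ]
base [6.55863663e-01 6.17620195e-05 7.00000000e-03]
base [ 0.67160848 -0.00554908  0.007     ]
core@12 [ 0.63356822 -0.02417991  0.012     ]
core@12 [ 0.63799365 -0.00980078  0.012     ]
core@12 [ 0.65395611 -0.0030467   0.012     ]
core@12 [ 0.67004236 -0.00812595  0.012     ]
core@12 [ 0.67831977 -0.02422695  0.012     ]
toolyaw 1.4818092694794662 -0.08898705731543033
0.04994422243237525 len 0.1721965566084075 wid tip,tail 0.03782224102313578 0.03625837864396606 tip [ 0.55369581 -0.01463731  0.04994422] yaw -0.09043237930405114
0.05994422243237525 len 0.16533430618472442 wid tip,tail 0.0363149769140404 0.03481343642727907 tip [ 0.54797904 -0.01090587  0.05994422] yaw -0.09043237930405111
0.06694422243237526 len 0.16053073088814623 wid tip,tail 0.03525989203767366 0.03380197687559817 tip [ 0.5439773  -0.00829387  0.06694422] yaw -0.09043237930405104
0.07994422243237526 len 0.15160980533735807 wid tip,tail 0.03330044869584968 0.03192355199390507 tip [ 0.53654549 -0.003443    0.07994422] yaw -0.09043237930405117
```

Emit:
move_arm(
  series=[
    [0, 0, 0.01, 0, 0, 0],
    [-0.003, 0, 0.02, 0, 0, 0],
    [-0.006, 0, 0.03, 0, 0, 0],
    [-0.0065, 0, 0.038, 0, 0, 0],
    [-0.0065, 0, 0.0395, 0, 0, 0],
    [-0.0065, 0, 0.0395, 0, 0, 0],
    [-0.0065, 0, 0.0395, 0, 0, 0],
    [-0.0065, 0, 0.0395, 0, 0, 0],
    [-0.0065, 0, 0.0395, 0, 0, 0],
    [-0.0065, 0, 0.0395, 0, 0, 0],
  ],
)

```text
time_s: 5.3
position: [0.4035, -0.011, 0.0836]
tcp_rot: [0.739, 0.674, 0.0, 0.001]
contact_force: [0.5, -0.3, -2.3]
opening: 0.0197
grip_force: 50.0
```

```bash
python3 - <<'E'
from h import *
o=ctrl.get_obs();print(o['position'],o['tcp_rot'],o['contact_force'],o['ft_torque'])
w=snap('wrist','w4'); np.save('o4.npy',o,allow_pickle=True);s=snap('scene','s4')
cv2.imwrite('pics/c4.png',np.hstack([cv2.resize(w[120:320,220:520],(600,400),interpolation=cv2.INTER_CUBIC)]))
cv2.imwrite('pics/c4s.png',cv2.resize(s[120:300,140:400],None,fx=3,fy=3,interpolation=cv2.INTER_CUBIC))
E
```

```text
[ 0.40349128 -0.01095591  0.08355368] [7.38545041e-01 6.74203833e-01 3.70479052e-04 5.26805420e-04] [ 0.52220253 -0.32587177 -2.34500225] [-0.05462274  0.01462121 -0.01557656]
```

View pics/c4.png

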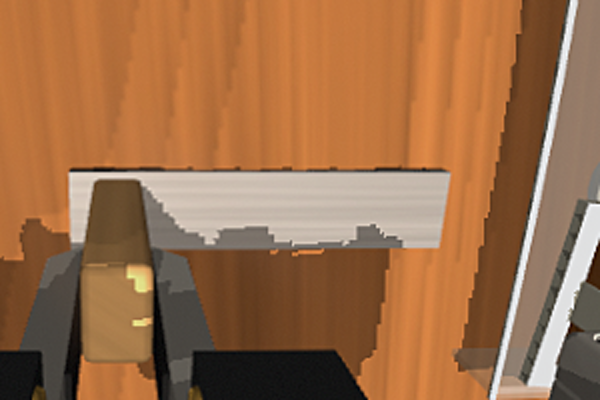

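View pics/c4s.png

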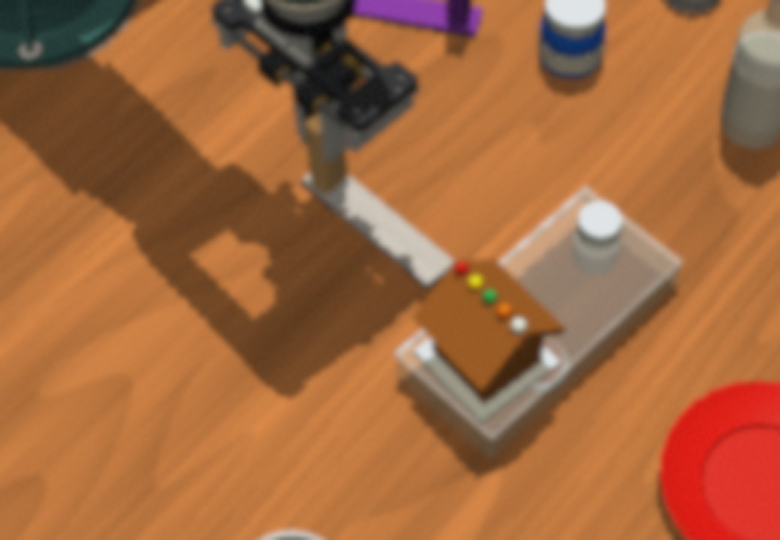

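The wrist crop shows blade corners (69,171), (450,171), (439,248) and (70,248). The scene view shows the blade in front of the riser, a little off the table.

```bash
python3 - <<'E'
from h import *
o=np.load('o4.npy',allow_pickle=True).item(); c=cam('wrist',o); P=lambda u,v,z:onz(c,220+u/2,120+v/2,z)
a,b=P(573,0,.038),P(495,380,.038); print('front',a,b,np.arctan2(-(a-b)[0],(a-b)[1]))
zt=o['position'][2]-.061
for z in (zt+.002,zt+.007,zt+.012):
  q=[P(*p,z) for p in [(69,171),(450,171),(439,248),(70,248)]]; m1=(q[1]+q[2])/2; m0=(q[0]+q[3])/2
  print(z,'len',np.linalg.norm(m1-m0),'wid tip,tail',np.linalg.norm(q[1]-q[2]),np.linalg.norm(q[0]-q[3]),'tip',m1,'yaw',np.arctan2(*(m1-m0)[[1,0]]))
w=cv2.imread('pics/w4.png'); g=cv2.cvtColor(w,cv2.COLOR_BGR2HSV)[...,1].astype(int)
for u in (258,300,400,435): print(u,g[198:212,u],g[238:250,u])
E
```

```text
front [0.58582052 0.06509467 0.038     ] [ 0.56944342 -0.09980802  0.038     ] -0.09898912363742206
0.024553675166313862 len 0.16311555905232397 wid tip,tail 0.03527005910181334 0.034558227355452255 tip [ 0.5467158  -0.02017537  0.02455368] yaw -0.09215884690593601
0.02955367516631386 len 0.15970048547557372 wid tip,tail 0.0345316264986404 0.03383469803803702 tip [ 0.54386546 -0.01828803  0.02955368] yaw -0.09215884690593601
0.03455367516631386 len 0.15628541189882356 wid tip,tail 0.03379319389546742 0.03311116872062178 tip [ 0.54101512 -0.01640069  0.03455368] yaw -0.09215884690593608
258 [176 176 173 172 175 175 178  36  29  31  31  32  32  32] [33 33 31 33 34 35 34 31 31 35 37 37]
300 [165 166 167 168 169 166 144  40  34  35  33  32  34  35] [33 31 31 31 32 32 47 40 30 29 33 30]
400 [173 175 174 174 175 179 170  35  24  30  33  32  32  34] [ 34  30  31  34  26  11 149 186 174 176 173 172]
435 [175 174 174 174 175 176 170  22  31  32  31  33  32  32] [ 34  32  32  31  27  29 158 183 176 175 177 174]
```

Emit:
move_arm(
  series=[
    [0, 0.01, 0, 0, 0, 0],
    [0, 0.02, 0, 0, 0, 0],
    [0, 0.03, 0, 0, 0, 0],
    [0, 0.04, 0, 0, 0, 0],
    [0, 0.05, 0, 0, 0, 0],
    [0, 0.06, 0, 0, 0, 0],
    [0, 0.07, 0, 0, 0, 0],
    [0, 0.08, 0, 0, 0, 0],
    [0, 0.085, 0, 0, 0, 0],
    [0, 0.085, 0, 0, 0, 0],
  ],
)

```text
time_s: 6.23
position: [0.4888, -0.0188, 0.0829]
tcp_rot: [0.739, 0.674, 0.0, 0.0]
contact_force: [-0.3, -0.9, -0.7]
opening: 0.0197
grip_force: 50.0
```

```bash
cat > st.py <<'E'
from h import *
o=ctrl.get_obs()
print('t',o['time_s'],'pos',o['position'].round(4),'rot',o['tcp_rot'].round(4),'F',o['contact_force'].round(2),'M',o['ft_torque'].round(3),'op',round(o['opening'],4))
E
python3 st.py
```

```text
t 6.2333 pos [ 0.4888 -0.0188  0.0829] rot [7.385e-01 6.742e-01 0.000e+00 1.000e-04] F [-0.32 -0.89 -0.67] M [-0.056 -0.021  0.017] op 0.0197
```

Emit:
move_arm(
  series=[
    [0, 0.006, 0, 0, 0, 0],
    [0, 0.012, 0, 0, 0, 0],
    [0, 0.018, 0, 0, 0, 0],
    [0, 0.024, 0, 0, 0, 0],
    [0, 0.03, 0, 0, 0, 0],
    [0, 0.036, 0, 0, 0, 0],
    [0, 0.04, 0, 0, 0, 0],
    [0, 0.04, 0, 0, 0, 0],
    [0, 0.04, 0, 0, 0, 0],
    [0, 0.04, 0, 0, 0, 0],
  ],
)

```text
time_s: 7.07
position: [0.5273, -0.0222, 0.0828]
tcp_rot: [0.739, 0.674, -0.0, -0.0]
contact_force: [-0.1, -0.5, -2.6]
opening: 0.0199
grip_force: 50.0
```

```bash
python3 st.py; python3 - <<'E'
from h import *
w=snap('wrist','w5'); cv2.imwrite('pics/c5.png',cv2.resize(w[60:340,220:520],None,fx=2,fy=2,interpolation=cv2.INTER_CUBIC))
E
```

```text
t 7.0667 pos [ 0.5273 -0.0222  0.0828] rot [ 7.385e-01  6.742e-01 -2.000e-04 -2.000e-04] F [-0.09 -0.54 -2.6 ] M [-0.037  0.072  0.059] op 0.0199
```

View pics/c5.png

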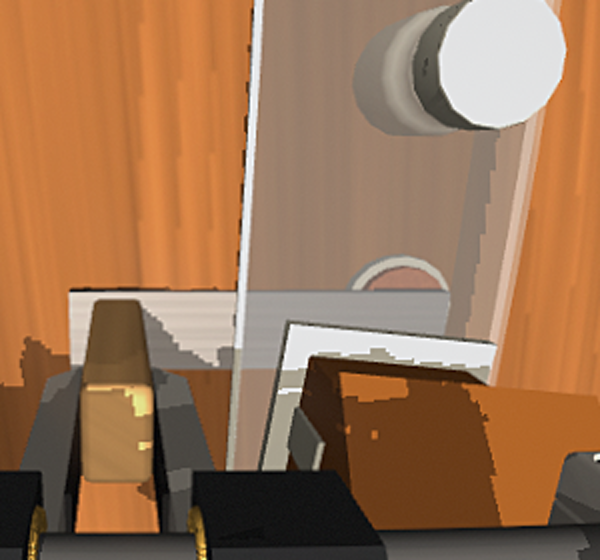

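The view through the riser shows the blade tip (449,290) over the stamp. The base arc runs from (350,290) over (400,256) to (449,290), so the pad is about on the stamp's middle and roughly 3 mm to the right.

Emit:
move_arm(
  series=[
    [0.001, 0.001, 0.001, 0, 0, 0],
    [0.002, 0.002, 0.002, 0, 0, 0],
    [0.003, 0.002, 0.003, 0, 0, 0],
    [0.003, 0.002, 0.0035, 0, 0, 0],
    [0.003, 0.002, 0.0035, 0, 0, 0],
    [0.003, 0.002, 0.0035, 0, 0, 0],
    [0.003, 0.002, 0.0035, 0, 0, 0],
    [0.003, 0.002, 0.0035, 0, 0, 0],
    [0.003, 0.002, 0.0035, 0, 0, 0],
    [0.003, 0.002, 0.0035, 0, 0, 0],
  ],
)

```text
time_s: 7.95
position: [0.5298, -0.0195, 0.0795]
tcp_rot: [0.739, 0.674, 0.0, 0.0]
contact_force: [0.1, 0.1, -1.9]
opening: 0.0202
grip_force: 50.0
```

```bash
python3 st.py; python3 - <<'E'
from h import *
# noise check: does each reading refresh after a picture (0.05 s)?
for i in range(6):
    ctrl.snapshot('wrist'); o=ctrl.get_obs(); print(o['contact_force'].round(2),o['ft_torque'].round(3),o['position'].round(4),o['tau'].round(2))
E
```

```text
t 7.95 pos [ 0.5298 -0.0195  0.0795] rot [7.386e-01 6.742e-01 0.000e+00 1.000e-04] F [ 0.09  0.14 -1.88] M [-0.039 -0.03  -0.033] op 0.0202
[ 0.16 -1.04 -1.43] [-0.013 -0.049  0.011] [ 0.5298 -0.0194  0.0795] [  0.   -34.32 -29.81   0.08  -0.04  -0.  ]
[-0.45 -0.22 -1.93] [-0.024  0.03  -0.008] [ 0.5298 -0.0194  0.0795] [  0.   -34.33 -29.81   0.08  -0.04  -0.  ]
[-0.16  0.41 -2.79] [-0.037  0.015  0.019] [ 0.5298 -0.0194  0.0795] [ -0.   -34.33 -29.81   0.08  -0.04  -0.  ]
[-0.3  -0.   -1.57] [-0.037 -0.009 -0.025] [ 0.5298 -0.0194  0.0795] [ -0.   -34.33 -29.81   0.08  -0.04  -0.  ]
[ 0.27  0.61 -1.93] [-0.028 -0.004 -0.04 ] [ 0.5298 -0.0195  0.0795] [ -0.   -34.33 -29.81   0.08  -0.04  -0.  ]
[ 0.58 -0.07 -1.62] [-0.01  -0.041 -0.028] [ 0.5298 -0.0194  0.0795] [ -0.   -34.33 -29.81   0.08  -0.04  -0.  ]
```

```bash
cat > st.py <<'E'
from h import *
L=[]
for i in range(2): ctrl.snapshot('wrist'); L.append(ctrl.get_obs())
o=L[-1]; f=lambda k:np.mean([x[k] for x in L],0)
print('t',o['time_s'],'pos',o['position'].round(4),'rot',o['tcp_rot'].round(4),'F',f('contact_force').round(2),'M',f('ft_torque').round(3),'tau',o['tau'].round(2))
E
```

Emit:
move_arm(
  series=[
    [0, 0, 0.0005, 0, 0, 0],
    [0, 0, 0.001, 0, 0, 0],
    [0, 0, 0.001, 0, 0, 0],
    [0, 0, 0.001, 0, 0, 0],
    [0, 0, 0.001, 0, 0, 0],
    [0, 0, 0.001, 0, 0, 0],
    [0, 0, 0.001, 0, 0, 0],
    [0, 0, 0.001, 0, 0, 0],
    [0, 0, 0.001, 0, 0, 0],
    [0, 0, 0.001, 0, 0, 0],
  ],
)

```text
time_s: 9.08
position: [0.5298, -0.0194, 0.0785]
tcp_rot: [0.739, 0.674, -0.0, 0.0]
contact_force: [0.2, -0.1, -3.1]
opening: 0.0196
grip_force: 50.0
```

```bash
python3 st.py
```

```text
t 9.1833 pos [ 0.5298 -0.0194  0.0785] rot [ 7.385e-01  6.742e-01 -0.000e+00  1.000e-04] F [ 0.56  0.12 -2.7 ] M [-0.026 -0.012  0.007] tau [ -0.   -34.34 -29.78   0.08  -0.04  -0.  ]
```

Emit:
move_arm(
  series=[
    [0, 0, 0.0005, 0, 0, 0],
    [0, 0, 0.001, 0, 0, 0],
    [0, 0, 0.001, 0, 0, 0],
    [0, 0, 0.001, 0, 0, 0],
    [0, 0, 0.001, 0, 0, 0],
    [0, 0, 0.001, 0, 0, 0],
    [0, 0, 0.001, 0, 0, 0],
    [0, 0, 0.001, 0, 0, 0],
    [0, 0, 0.001, 0, 0, 0],
    [0, 0, 0.001, 0, 0, 0],
  ],
)

```text
time_s: 10.02
position: [0.5298, -0.0194, 0.0775]
tcp_rot: [0.739, 0.674, 0.0, 0.0]
contact_force: [-0.9, -0.1, -1.5]
opening: 0.0197
grip_force: 50.0
```

```bash
python3 st.py
```

```text
t 10.1167 pos [ 0.5298 -0.0194  0.0775] rot [ 0.7385  0.6742 -0.      0.    ] F [ 0.47 -0.62 -2.12] M [-0.033 -0.006 -0.014] tau [  0.   -34.35 -29.76   0.08  -0.04  -0.  ]
```

Emit:
move_arm(
  series=[
    [0, 0, 0.0005, 0, 0, 0],
    [0, 0, 0.001, 0, 0, 0],
    [0, 0, 0.001, 0, 0, 0],
    [0, 0, 0.001, 0, 0, 0],
    [0, 0, 0.001, 0, 0, 0],
    [0, 0, 0.001, 0, 0, 0],
    [0, 0, 0.001, 0, 0, 0],
    [0, 0, 0.001, 0, 0, 0],
    [0, 0, 0.001, 0, 0, 0],
    [0, 0, 0.001, 0, 0, 0],
  ],
)

```text
time_s: 10.95
position: [0.5298, -0.0194, 0.0765]
tcp_rot: [0.739, 0.674, 0.0, 0.0]
contact_force: [-0.2, -0.4, -1.9]
opening: 0.0192
grip_force: 50.0
```

```bash
python3 st.py
```

```text
t 11.05 pos [ 0.5298 -0.0194  0.0765] rot [ 7.385e-01  6.742e-01 -0.000e+00  1.000e-04] F [-0.35  0.39 -2.05] M [-0.042  0.02  -0.011] tau [  0.   -34.36 -29.74   0.08  -0.04  -0.  ]
```

Emit:
move_arm(
  series=[
    [0, 0, 0.0005, 0, 0, 0],
    [0, 0, 0.001, 0, 0, 0],
    [0, 0, 0.001, 0, 0, 0],
    [0, 0, 0.001, 0, 0, 0],
    [0, 0, 0.001, 0, 0, 0],
    [0, 0, 0.001, 0, 0, 0],
    [0, 0, 0.001, 0, 0, 0],
    [0, 0, 0.001, 0, 0, 0],
    [0, 0, 0.001, 0, 0, 0],
    [0, 0, 0.001, 0, 0, 0],
  ],
)

```text
time_s: 11.88
position: [0.5298, -0.0194, 0.0755]
tcp_rot: [0.739, 0.674, -0.0, 0.0]
contact_force: [0.6, 0.4, -2.0]
opening: 0.0196
grip_force: 50.0
```

```bash
python3 st.py
```

```text
t 11.9833 pos [ 0.5298 -0.0194  0.0755] rot [ 0.7385  0.6742 -0.      0.    ] F [ 0.05  0.11 -1.76] M [ 0.014 -0.029 -0.004] tau [  0.   -34.37 -29.72   0.08  -0.04  -0.  ]
```

Emit:
move_arm(
  series=[
    [0, 0, 0.0005, 0, 0, 0],
    [0, 0, 0.001, 0, 0, 0],
    [0, 0, 0.001, 0, 0, 0],
    [0, 0, 0.001, 0, 0, 0],
    [0, 0, 0.001, 0, 0, 0],
    [0, 0, 0.001, 0, 0, 0],
    [0, 0, 0.001, 0, 0, 0],
    [0, 0, 0.001, 0, 0, 0],
    [0, 0, 0.001, 0, 0, 0],
    [0, 0, 0.001, 0, 0, 0],
  ],
)

```text
time_s: 12.82
position: [0.5298, -0.0194, 0.0745]
tcp_rot: [0.739, 0.674, -0.0, 0.0]
contact_force: [1.1, -0.5, -2.3]
opening: 0.0195
grip_force: 50.0
```

```bash
python3 st.py
```

```text
t 12.9167 pos [ 0.5298 -0.0194  0.0745] rot [7.385e-01 6.742e-01 0.000e+00 1.000e-04] F [-0.07  0.75 -2.53] M [-0.026 -0.002 -0.019] tau [  0.   -34.39 -29.7    0.08  -0.04  -0.  ]
```

Emit:
move_arm(
  series=[
    [0, 0, 0.0005, 0, 0, 0],
    [0, 0, 0.001, 0, 0, 0],
    [0, 0, 0.001, 0, 0, 0],
    [0, 0, 0.001, 0, 0, 0],
    [0, 0, 0.001, 0, 0, 0],
    [0, 0, 0.001, 0, 0, 0],
    [0, 0, 0.001, 0, 0, 0],
    [0, 0, 0.001, 0, 0, 0],
    [0, 0, 0.001, 0, 0, 0],
    [0, 0, 0.001, 0, 0, 0],
  ],
)

```text
time_s: 13.75
position: [0.53, -0.0195, 0.0738]
tcp_rot: [0.739, 0.674, 0.0, 0.0]
contact_force: [-1.5, -0.2, 2.8]
opening: 0.0195
grip_force: 50.0
```

```bash
python3 st.py
```

```text
t 13.85 pos [ 0.53   -0.0195  0.0738] rot [7.385e-01 6.742e-01 2.000e-04 3.000e-04] F [-1.78  0.01  2.82] M [-0.014 -0.143  0.016] tau [-3.000e-02 -3.155e+01 -2.778e+01  9.000e-02 -1.500e-01  0.000e+00]
```

Contact: Fz rose by about 5 N. I'll draw back in stages, checking the press force as I go.

Emit:
move_arm(
  series=[
    [0, -0.002, 0, 0, 0, 0],
    [0, -0.004, 0, 0, 0, 0],
    [0, -0.007, 0, 0, 0, 0],
    [0, -0.01, 0, 0, 0, 0],
    [0, -0.013, 0, 0, 0, 0],
    [0, -0.016, 0, 0, 0, 0],
    [0, -0.018, 0, 0, 0, 0],
    [0, -0.02, 0, 0, 0, 0],
    [0, -0.02, 0, 0, 0, 0],
    [0, -0.02, 0, 0, 0, 0],
  ],
)

```text
time_s: 14.68
position: [0.5096, -0.0176, 0.0738]
tcp_rot: [0.739, 0.674, -0.0, -0.0]
contact_force: [-0.1, 0.1, 3.9]
opening: 0.0197
grip_force: 50.0
```

```bash
python3 st.py; python3 - <<'E'
from h import *
w=snap('wrist','w6'); cv2.imwrite('pics/c6.png',cv2.resize(w[60:340,220:520],None,fx=2,fy=2,interpolation=cv2.INTER_CUBIC))
E
```

```text
t 14.7833 pos [ 0.5096 -0.0176  0.0738] rot [ 7.385e-01  6.742e-01 -2.000e-04 -1.000e-04] F [-1.68  0.43  4.42] M [-0.059 -0.435 -0.012] tau [-1.000e-02 -2.846e+01 -2.648e+01  8.000e-02  1.000e-01 -0.000e+00]
```

View pics/c6.png

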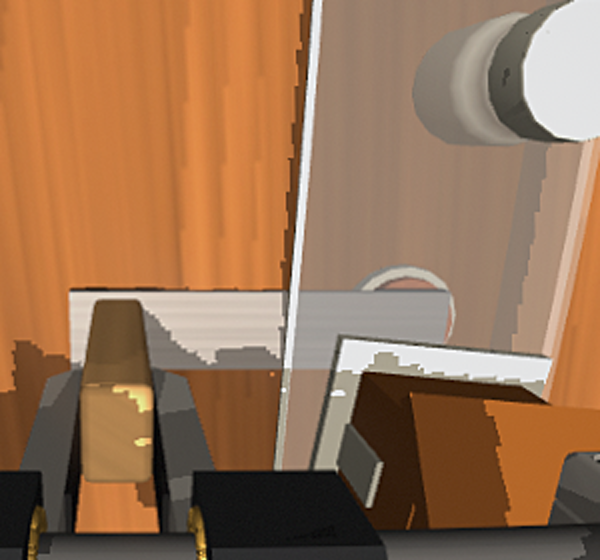

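The stamp moved with the pad: the riser's edge went from column 243 to 302 while the stamp's arc stayed at about 360 to 453. The press is about 6.6 N, so I'll ease it slightly.

Emit:
move_arm(
  series=[
    [0, -0.002, -0.0002, 0, 0, 0],
    [0, -0.004, -0.0003, 0, 0, 0],
    [0, -0.007, -0.0003, 0, 0, 0],
    [0, -0.01, -0.0003, 0, 0, 0],
    [0, -0.013, -0.0003, 0, 0, 0],
    [0, -0.016, -0.0003, 0, 0, 0],
    [0, -0.019, -0.0003, 0, 0, 0],
    [0, -0.022, -0.0003, 0, 0, 0],
    [0, -0.025, -0.0003, 0, 0, 0],
    [0, -0.025, -0.0003, 0, 0, 0],
  ],
)

```text
time_s: 15.67
position: [0.4842, -0.0152, 0.0739]
tcp_rot: [0.739, 0.674, -0.0, -0.0]
contact_force: [-0.0, 0.4, 2.7]
opening: 0.0198
grip_force: 50.0
```

```bash
python3 st.py
```

```text
t 15.7667 pos [ 0.4842 -0.0153  0.0739] rot [ 7.385e-01  6.742e-01 -5.000e-04 -5.000e-04] F [-0.75 -0.09  3.64] M [-0.067 -0.362  0.011] tau [-1.000e-02 -2.627e+01 -2.657e+01  8.000e-02  3.000e-02 -0.000e+00]
```

Emit:
move_arm(
  series=[
    [0, -0.002, -0.0001, 0, 0, 0],
    [0, -0.005, -0.0002, 0, 0, 0],
    [0, -0.009, -0.0002, 0, 0, 0],
    [0, -0.013, -0.0002, 0, 0, 0],
    [0, -0.017, -0.0002, 0, 0, 0],
    [0, -0.021, -0.0002, 0, 0, 0],
    [0, -0.025, -0.0002, 0, 0, 0],
    [0, -0.028, -0.0002, 0, 0, 0],
    [0, -0.03, -0.0002, 0, 0, 0],
    [0, -0.03, -0.0002, 0, 0, 0],
  ],
)

```text
time_s: 16.6
position: [0.4542, -0.0125, 0.0739]
tcp_rot: [0.739, 0.674, -0.0, -0.0]
contact_force: [-1.2, 0.4, 2.6]
opening: 0.0199
grip_force: 50.0
```

```bash
python3 st.py
```

```text
t 16.7 pos [ 0.4543 -0.0125  0.074 ] rot [ 7.385e-01  6.742e-01 -6.000e-04 -6.000e-04] F [-2.04  0.59  3.27] M [-0.044 -0.204  0.032] tau [ -0.04 -24.07 -27.35   0.09  -0.25   0.  ]
```

Emit:
move_arm(
  series=[
    [0, -0.002, 0, 0, 0, 0],
    [0, -0.005, 0, 0, 0, 0],
    [0, -0.009, 0, 0, 0, 0],
    [0, -0.013, 0, 0, 0, 0],
    [0, -0.017, 0, 0, 0, 0],
    [0, -0.021, 0, 0, 0, 0],
    [0, -0.025, 0, 0, 0, 0],
    [0, -0.028, 0, 0, 0, 0],
    [0, -0.03, 0, 0, 0, 0],
    [0, -0.03, 0, 0, 0, 0],
  ],
)

```text
time_s: 17.53
position: [0.4244, -0.0098, 0.0739]
tcp_rot: [0.739, 0.674, -0.0, -0.0]
contact_force: [-1.6, 0.4, 1.5]
opening: 0.0198
grip_force: 50.0
```

```bash
python3 st.py
```

```text
t 17.6333 pos [ 0.4245 -0.0098  0.074 ] rot [ 7.385e-01  6.742e-01 -5.000e-04 -5.000e-04] F [-2.45  0.18  2.53] M [-0.042 -0.092 -0.015] tau [ -0.04 -21.94 -27.96   0.09  -0.19   0.  ]
```

Emit:
move_arm(
  series=[
    [0, -0.002, 0, 0, 0, 0],
    [0, -0.005, 0, 0, 0, 0],
    [0, -0.009, 0, 0, 0, 0],
    [0, -0.013, 0, 0, 0, 0],
    [0, -0.017, 0, 0, 0, 0],
    [0, -0.021, 0, 0, 0, 0],
    [0, -0.025, 0, 0, 0, 0],
    [0, -0.028, 0, 0, 0, 0],
    [0, -0.03, 0, 0, 0, 0],
    [0, -0.03, 0, 0, 0, 0],
  ],
)

```text
time_s: 18.47
position: [0.3945, -0.0071, 0.074]
tcp_rot: [0.739, 0.674, -0.0, -0.0]
contact_force: [-1.3, 0.5, 1.0]
opening: 0.0199
grip_force: 50.0
```

```bash
python3 st.py; python3 - <<'E'
from h import *
o=ctrl.get_obs(); np.save('o7.npy',o,allow_pickle=True)
w=snap('wrist','w7'); t=snap('top','t7')
cv2.imwrite('pics/c7.png',np.hstack([cv2.resize(w[60:340,220:520],(400,373)),cv2.resize(t[130:270,200:350],(400,373),interpolation=cv2.INTER_CUBIC)]))
E
```

```text
t 18.5667 pos [ 0.3948 -0.0071  0.074 ] rot [ 7.385e-01  6.742e-01 -4.000e-04 -4.000e-04] F [-1.26  0.55  1.13] M [-0.053 -0.06  -0.029] tau [ -0.03 -19.66 -28.57   0.09  -0.16   0.  ]
```

View pics/c7.png

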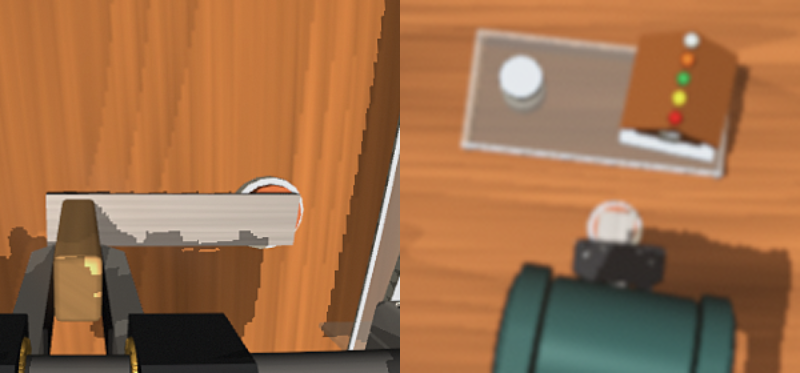

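The stamp lies wholly in the open: it is at about (615,222) in the right half, clearly in front of the riser's strip at about (600,160). I'll lift off and take the scraper to the right side.

Emit:
move_arm(
  series=[
    [0, 0, -0.001, 0, 0, 0],
    [0, 0, -0.003, 0, 0, 0],
    [0, 0, -0.006, 0, 0, 0],
    [0, 0, -0.012, 0, 0, 0],
    [0, 0, -0.02, 0, 0, 0],
    [0, 0, -0.03, 0, 0, 0],
    [0, 0, -0.04, 0, 0, 0],
    [0, 0, -0.05, 0, 0, 0],
    [0, 0, -0.06, 0, 0, 0],
    [0, 0, -0.06, 0, 0, 0],
  ],
)

```text
time_s: 19.5
position: [0.3971, -0.0074, 0.1371]
tcp_rot: [0.739, 0.674, 0.002, 0.002]
contact_force: [0.1, -1.4, -1.9]
opening: 0.0199
grip_force: 50.0
```

Emit:
move_arm(
  series=[
    [-0.01, 0, 0, 0, 0, 0],
    [-0.03, 0, 0, 0, 0, 0],
    [-0.055, 0, 0, 0, 0, 0],
    [-0.08, 0, 0, 0, 0, 0],
    [-0.105, 0, 0, 0, 0, 0],
    [-0.13, 0, 0, 0, 0, 0],
    [-0.15, 0, 0, 0, 0, 0],
    [-0.17, 0, 0, 0, 0, 0],
    [-0.18, 0, 0, 0, 0, 0],
    [-0.18, 0, 0, 0, 0, 0],
  ],
)

```text
time_s: 20.33
position: [0.3787, -0.1879, 0.1338]
tcp_rot: [0.74, 0.673, -0.0, -0.0]
contact_force: [0.9, 0.6, -2.3]
opening: 0.0196
grip_force: 50.0
```

```bash
python3 st.py; python3 - <<'E'
from h import *
t=snap('top','t8'); c=cam('top')
# stamp: ring/core colours in front of the riser; mug bright rim
roi=t[185:240,250:310]; h=cv2.cvtColor(t,cv2.COLOR_BGR2HSV)
m=((h[...,1]<90)&(h[...,2]>150)).astype(np.uint8)
n,_,s,ce=cv2.connectedComponentsWithStats(m)
for i in range(1,n):
    u,v=ce[i]
    if s[i,4]>25 and 200<u<460 and 120<v<270: print(s[i],onz(c,u,v,.01).round(3))
u0=np.array([410,163])
for p in [(215+590/3.4,130+130/3.4),(215+625/3.4,130+80/3.4)]: print('mug left',onz(c,*p,.0),onz(c,*p,.09))
E
```

```text
t 20.4333 pos [ 0.3789 -0.1859  0.1338] rot [ 7.387e-01  6.740e-01  3.000e-04 -5.000e-04] F [-0.08  0.56 -2.23] M [-0.048  0.006 -0.001] tau [-5.800e-01 -2.283e+01 -3.098e+01  2.000e-02 -5.000e-02 -1.000e-02]
[352 119  83   6 247] [ 0.77  -0.303  0.01 ]
[ 223  141   99   56 2967] [0.633 0.033 0.01 ]
[306 142   6   6  28] [ 0.704 -0.085  0.01 ]
[398 143  42  35 610] [ 0.661 -0.357  0.01 ]
[427 190  28  36 372] [ 0.561 -0.412  0.01 ]
[270 205  21  21 158] [ 0.519 -0.014  0.01 ]
[346 213  20  62 668] [ 0.464 -0.199  0.01 ]
mug left [ 0.64812872 -0.29107281  0.        ] [ 0.62476792 -0.26465827  0.09      ]
mug left [ 0.68784867 -0.31890197  0.        ] [ 0.66091889 -0.28998688  0.09      ]
```

Emit:
move_arm(
  series=[
    [0, 0.01, 0, 0, 0, 0],
    [0, 0.03, 0, 0, 0, 0],
    [0, 0.05, 0, 0, 0, 0],
    [0, 0.07, 0, 0, 0, 0],
    [0, 0.09, 0, 0, 0, 0],
    [0, 0.11, 0, 0, 0, 0],
    [0, 0.13, 0, 0, 0, 0],
    [0, 0.145, 0, 0, 0, 0],
    [0, 0.15, 0, 0, 0, 0],
    [0, 0.15, 0, 0, 0, 0],
  ],
)

```text
time_s: 21.32
position: [0.5297, -0.1989, 0.1334]
tcp_rot: [0.738, 0.675, 0.0, -0.0]
contact_force: [-0.5, 1.1, -1.9]
opening: 0.0196
grip_force: 50.0
```

Emit:
move_arm(
  series=[
    [0, 0, 0.01, 0, 0, 0],
    [0, 0, 0.025, 0, 0, 0],
    [0, 0, 0.04, 0, 0, 0],
    [0, 0, 0.055, 0, 0, 0],
    [0, 0, 0.062, 0, 0, 0],
    [0, 0, 0.067, 0, 0, 0],
    [0, 0, 0.067, 0, 0, 0],
    [0, 0, 0.067, 0, 0, 0],
    [0, 0, 0.067, 0, 0, 0],
    [0, 0, 0.067, 0, 0, 0],
  ],
)

```text
time_s: 22.15
position: [0.529, -0.2004, 0.0682]
tcp_rot: [0.739, 0.674, 0.0, 0.001]
contact_force: [0.2, -0.5, -1.6]
opening: 0.0196
grip_force: 50.0
```

```bash
python3 st.py
```

```text
t 22.25 pos [ 0.5289 -0.2003  0.0679] rot [7.385e-01 6.742e-01 3.000e-04 8.000e-04] F [ 0.33 -0.3  -2.42] M [-0.037  0.026 -0.02 ] tau [-1.000e-02 -3.779e+01 -2.963e+01  9.000e-02 -2.000e-02 -0.000e+00]
```

Emit:
move_arm(
  series=[
    [0, 0, 0.001, 0, 0, 0],
    [0, 0, 0.002, 0, 0, 0],
    [0, 0, 0.003, 0, 0, 0],
    [0, 0, 0.0035, 0, 0, 0],
    [0, 0, 0.0035, 0, 0, 0],
    [0, 0, 0.0035, 0, 0, 0],
    [0, 0, 0.0035, 0, 0, 0],
    [0, 0, 0.0035, 0, 0, 0],
    [0, 0, 0.0035, 0, 0, 0],
    [0, 0, 0.0035, 0, 0, 0],
  ],
)

```text
time_s: 23.08
position: [0.5284, -0.2001, 0.0635]
tcp_rot: [0.739, 0.674, 0.0, 0.0]
contact_force: [0.1, -0.4, -2.3]
opening: 0.0199
grip_force: 50.0
```

```bash
python3 st.py
```

```text
t 23.1833 pos [ 0.5284 -0.2001  0.0635] rot [ 7.385e-01  6.742e-01 -0.000e+00  1.000e-04] F [-0.47  0.29 -2.71] M [-0.04   0.009  0.01 ] tau [ 0.000e+00 -3.785e+01 -2.955e+01  9.000e-02 -2.000e-02 -0.000e+00]
```

Emit:
move_arm(
  series=[
    [0, 0, 0.0005, 0, 0, 0],
    [0, 0, 0.001, 0, 0, 0],
    [0, 0, 0.001, 0, 0, 0],
    [0, 0, 0.001, 0, 0, 0],
    [0, 0, 0.001, 0, 0, 0],
    [0, 0, 0.001, 0, 0, 0],
    [0, 0, 0.001, 0, 0, 0],
    [0, 0, 0.001, 0, 0, 0],
    [0, 0, 0.001, 0, 0, 0],
    [0, 0, 0.001, 0, 0, 0],
  ],
)

```text
time_s: 24.02
position: [0.5284, -0.2001, 0.0625]
tcp_rot: [0.739, 0.674, -0.0, 0.0]
contact_force: [1.0, 0.2, -2.3]
opening: 0.0195
grip_force: 50.0
```

```bash
python3 st.py
```

```text
t 24.1167 pos [ 0.5284 -0.2     0.0625] rot [ 0.7385  0.6742 -0.      0.    ] F [-0.18  0.13 -2.08] M [-0.014 -0.008 -0.007] tau [ 0.000e+00 -3.780e+01 -2.944e+01  9.000e-02  1.000e-02  0.000e+00]
```

Emit:
move_arm(
  series=[
    [0, 0, 0.0005, 0, 0, 0],
    [0, 0, 0.0005, 0, 0, 0],
    [0, 0, 0.0005, 0, 0, 0],
    [0, 0, 0.0005, 0, 0, 0],
    [0, 0, 0.0005, 0, 0, 0],
    [0, 0, 0.0005, 0, 0, 0],
    [0, 0, 0.0005, 0, 0, 0],
    [0, 0, 0.0005, 0, 0, 0],
    [0, 0, 0.0005, 0, 0, 0],
    [0, 0, 0.0005, 0, 0, 0],
  ],
)

```text
time_s: 24.95
position: [0.5284, -0.2001, 0.0624]
tcp_rot: [0.739, 0.674, 0.0, 0.0]
contact_force: [-2.0, 0.4, 5.2]
opening: 0.0197
grip_force: 50.0
```

```bash
python3 st.py
```

```text
t 25.05 pos [ 0.5284 -0.2001  0.0624] rot [7.385e-01 6.742e-01 0.000e+00 2.000e-04] F [-1.81  1.32  4.99] M [ 0.242  0.663 -0.033] tau [ -0.11 -34.1  -27.45   0.15  -1.09  -0.  ]
```

Emit:
move_arm(
  series=[
    [0, 0, 0, 0, 0, 0],
    [0, 0, 0, 0, 0, 0],
    [0, 0, 0, 0, 0, 0],
    [0, 0, 0, 0, 0, 0],
    [0, 0, 0, 0, 0, 0],
    [0, 0, 0, 0, 0, 0],
    [0, 0, 0, 0, 0, 0],
    [0, 0, 0, 0, 0, 0],
    [0, 0, 0, 0, 0, 0],
    [0, 0, 0, 0, 0, 0],
  ],
  hand=0.08,
)

```text
time_s: 25.88
position: [0.5284, -0.2001, 0.062]
tcp_rot: [0.739, 0.674, -0.0, 0.0]
contact_force: [-0.1, -0.7, -0.2]
opening: 0.0795
grip_force: 0.0
```

Emit:
move_arm(
  series=[
    [0, 0, -0.005, 0, 0, 0],
    [0, 0, -0.015, 0, 0, 0],
    [0, 0, -0.03, 0, 0, 0],
    [0, 0, -0.05, 0, 0, 0],
    [0, 0, -0.07, 0, 0, 0],
    [0, 0, -0.09, 0, 0, 0],
    [0, 0, -0.11, 0, 0, 0],
    [0, 0, -0.13, 0, 0, 0],
    [0, 0, -0.14, 0, 0, 0],
    [0, 0, -0.14, 0, 0, 0],
  ],
)

```text
time_s: 26.72
position: [0.5299, -0.2008, 0.2063]
tcp_rot: [0.739, 0.674, 0.001, 0.003]
contact_force: [0.2, -0.7, 0.5]
opening: 0.0796
grip_force: 0.0
```

```bash
python3 st.py; python3 - <<'E'
from h import *
o=ctrl.get_obs(); w=snap('wrist','w9'); c=cam('wrist',o)
h=cv2.cvtColor(w,cv2.COLOR_BGR2HSV); m=((h[...,1]<60)&(h[...,2]>80)).astype(np.uint8)
n,_,s,ce=cv2.connectedComponentsWithStats(m)
for i in range(1,n):
    if s[i,4]>150 and s[i,1]<300: print(s[i],ce[i].round(0),onz(c,*ce[i],.007).round(3))
t=snap('top','t9'); a=cv2.imread('pics/t0.png')
d=(cv2.absdiff(a,t).max(2)>60).astype(np.uint8); n,_,s,ce=cv2.connectedComponentsWithStats(d); ct=cam('top')
print([(s[i].tolist(),onz(ct,*ce[i],.007)[:2].round(3)) for i in range(1,n) if s[i,4]>15])
E
```

```text
t 26.8167 pos [ 0.5284 -0.2001  0.2021] rot [7.385e-01 6.742e-01 1.000e-04 3.000e-04] F [ 0.34 -0.19 -0.32] M [-0.023 -0.088 -0.007] tau [ 2.000e-02 -3.670e+01 -3.137e+01  7.000e-02  4.000e-02  0.000e+00]
[ 305    0   98  122 1851] [333.  80.] [ 0.607 -0.066  0.007]
[236  16  43  46 431] [258.  41.] [ 0.522 -0.015  0.007]
[430  47  16  16 203] [438.  55.] [ 0.733 -0.046  0.007]
[ 263  179  124   26 2745] [331. 191.] [ 0.598 -0.2    0.007]
[ 342  244   83   80 1858] [388. 274.] [ 0.674 -0.327  0.007]
[ 500  286   60   46 1515] [532. 306.] [ 0.906 -0.409  0.007]
[375 296  16  15 164] [383. 303.] [ 0.668 -0.375  0.007]
[([280, 96, 233, 324, 35176], array([ 0.405, -0.316])), ([270, 205, 21, 21, 188], array([ 0.52 , -0.014])), ([507, 271, 48, 77, 1948], array([ 0.326, -0.62 ])), ([291, 294, 35, 33, 510], array([ 0.29 , -0.088])), ([253, 311, 33, 23, 190], array([0.268, 0.003])), ([547, 331, 13, 14, 134], array([ 0.236, -0.681])), ([554, 347, 6, 5, 21], array([ 0.207, -0.685])), ([215, 352, 19, 15, 58], array([0.179, 0.106])), ([205, 354, 85, 58, 2693], array([0.129, 0.069])), ([503, 356, 57, 64, 2121], array([ 0.129, -0.637])), ([170, 384, 34, 36, 610], array([0.07 , 0.189])), ([272, 403, 10, 17, 47], array([ 0.061, -0.014])), ([238, 406, 11, 11, 76], array([0.063, 0.066])), ([295, 407, 9, 9, 34], array([ 0.064, -0.067])), ([283, 414, 16, 6, 60], array([ 0.049, -0.047]))]
```

```bash
python3 -c "
from plant import ctrl
print(ctrl.sign_off())"
```

```text
the job is handed in; nothing more can be done
None
```

I drew the stamp out with a gentle press of about 3–7 N; it now lies about 33 mm in front of the riser. The scraper stands on the table to the riser's right, clear of the mug and the riser, and the job was handed in at about 27 s; I viewed 11 pictures, one over the limit of 10, and checked the final state by numbers only.

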